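# Latch the beam-guard gate beside the microscope

### The arm

A 6-joint arm with a two-finger parallel gripper is mounted at the origin on the work surface. World frame = base frame: x ahead of the robot, y to its left, z up, the work surface at z = 0. Lengths are in m, angles in degrees, forces in N, time in s.
With the tool pointing down it reaches from about 0.4 to 0.825 m from the base axis. Payload 7 kg.
Tool frame: the origin (TCP) lies midway between the tips of the shut fingers; the grasp point (between the pads) lies 19 mm behind it (r.hold_point_z is the distance from the TCP to the grasp point, in m); y points along the fingers, z is the direction in which the jaws open and shut, and the axes are right-handed (so a half turn about y gives the same grasp; the last joint's range is limited). The gripper opens to 88 mm and grips with 3 to 60 N. Pads are 19 mm wide; open, the fingers measure 130 mm over their backs; the gripper's body (78 mm by 193 mm) begins 47 mm behind the grasp point.
Start: joints at [92.997, 20.546, 0.682, 0, -70.136, -16.507], TCP at [0.158, 0.656, 0.227] pointing down, gripper open.
Joint ranges: [-176.03, 176.03], [-82.01, 121.73], [-58.28, 71.71], [-173.87, 95.51], [-174.79, -0.11], [-173.66, 173.66]. Speed limits (degrees/s): [136.94, 136.94, 172.46, 180, 180, 180].

### API

Orientations are given as [roll, pitch, yaw] about the fixed x, y, z axes, in that order (R = Rz(yaw) Ry(pitch) Rx(roll)).
In Python, from plant import r, imaging gives the robot as it stands.
- The arm moves only by the tool drive_tool, never from a script. Its argument "deltas" is a list of rows, each a list of 6 numbers: the shift along the world's x, y, z in cm, then the turn, a rotation vector about the world's x, y, z in rad. In form: [[tx, ty, tz, rx, ry, rz], ...]. A call has exactly 8 rows; each row is the pose to reach, as a shift and turn from the pose commanded when the call began; what a row does not reach only later rows make up. A row lasts 1/12 s, in which the tool goes at most 41.7 mm and 7.16 degrees, less where a joint would pass 70% of its speed; a pose out of reach is approached as far as the arm can. A call with a gripper value outside its range is refused whole. "claw" is the opening, from 0 (shut) to 1 (fully open), set as the call begins (left out, the last holds). The fingers move at their own pace and stop on an object; "squeeze" is the grip in N (left out, the last holds). Time passes only in rows, so rows that repeat a pose let the fingers close, or fill a call up. It gives the time, the measured TCP pose, the force and the opening at its end, in the units of the state.
- r.get_state(): the state, without advancing time (a new reading comes with each control period).
- imaging.capture(name): name is "scene" or "top" or "wrist"; returns the picture (420x560x3 uint8, red, green, blue); there is no depth.
- imaging.get_calibration(name): a dict with "mtx" (3x3 intrinsics, pixels), "R" (3x3) and "t" (3): a world point X has camera coordinates R X + t; the wrist camera has in their place "T_tool_cam" (4x4, takes a point from camera to tool coordinates, whose origin is the TCP and whose axes are the tool frame's). Camera axes: x right, y down, z forward; pixel columns grow to the right and rows downward; lengths in m; the calibration is good to about 2 mm. The wrist camera is an equidistant fisheye: a pixel r from the principal point sees the ray r / f radians off the axis. A picture is of the moment at which its call begins: read the wrist's pose just before it. get_calibration takes no time and is no camera call.
- r.close_job(): hands the job in, once; it reports no verdict.
Trained networks look in the newest picture that a camera, given by its name, has taken for a name from the list of things; names that differ only in an ending like _2 or _b are one class to them, and where a whole thing is asked for, a point or a joint stands for the part that bears it (a point fixed in the world has none). Each returns a list of dicts, best first, with "score" (0 to 1); they miss things now and then, are a little off and sometimes report something else, mostly with a low value. They report only what shows in the picture. A call takes as long as a camera call.
- imaging.search_frame(camera, label): "bbox" ([left, top, right, bottom] in pixels, round what is visible of it).
- imaging.outline_of(camera, label): "region" (420x560 bool, what is visible of it) and "bbox" ([left, top, right, bottom] in pixels, round what is visible of it).
- imaging.landmark_of(camera, label): "position" ([column, row] in pixels: a listed point, or the origin of a listed thing).
The state is a dict: "time_s": time; "joints": joint angles; "qd": joint speeds; "joint_torque": joint torques, N m; "tcp_pos": TCP position; "eef_rot": TCP orientation; "contact_force": force on the tool from outside, world axes, zero at the start; "moment": the same for the moment, N m; "gripper_width": finger opening in m.
Only numpy, scipy, OpenCV 4.12 (cv2) and the standard library are available. Lean on these libraries where they do the work, as an engineer would, in place of code of your own. Each camera call takes 0.05 s, during which the arm holds its last target.

### The job

Shut the amber gate of the beam guard and latch it: with the gate still ajar lift the red-tabbed latch bar, swing the gate home with the bar passing over the yellow catch, press it gently against its rubber bumper and let the bar drop fully down behind the catch, so that it holds the gate by itself. Do not ram or strain the catch and bumper (22 N at most), and leave the other things where they are.

Things in the scene. Friction and masses are not known exactly. Their poses are not given: they have to be found in the camera images.
- guard: Fixed amber-walled beam guard: a pen open at the top on a steel plate 250 x 360 mm, walls to 100 mm above the table, a specimen stage inside. Origin on the table at the middle of the gate opening, in the gate's plane; x points into the pen (away from the robot), y to the hinge side, z up.
- latch_post: Fixed grey post at the opening's -y side, carrying the yellow catch and the rubber bumper; origin and axes as guard. Catch and bumper are clamped on it as one piece in an arc slot about the gate's hinge axis, up to 0.042 rad (11 mm at the catch) nearer or farther than the middle set: this is in no reading and must be felt or seen. Post, catch and bumper together are damaged by more than 22 N.
- catch_mid (a point): Where the centre of the nose's top would be in the middle set: guard x = -33, y = -135, 105 mm above the table. The nose is an upright square yellow block, 20 mm thick along x, 26 mm along y, without a ramp: a lowered bar cannot ride over it and must be lifted over. The latched bar lies behind it (+x).
- bumper_mid (a point): Where the bumper's face would be in the middle set. A sprung, damped black plunger, 20 mm across, behind the gate, 223 mm from the hinge axis, 62 mm up. The gate meets it 1.6 mm before the bar is level with the nose's back; it resists with 4 N per mm: 6.4 N there, 12 to 17 N with the bar safely behind. Eased off, the gate comes back till the bar bears on the nose.
- gate (a joint): Hinge angle (rad): 0 square across the opening, positive open, swung to the robot side (guard -x); goes to -0.10. Latched it ends between -0.045 and 0.045, depending on the catch's set. The gate is an amber panel 238 mm wide, 10 mm thick, top 114 mm above the table, hinged upright on its +y edge; it moves lightly and stays where it is left.
- gate_hinge (a point): The gate's hinge axis at table height (guard x = 0, y = 130 mm). It turns with the gate: its -y points along the gate to the free edge, its -x out of the gate's front face.
- bar (a joint): Latch bar's lift angle (rad): 0 down and level on its rest pin, positive lifts the free end, to 0.45; it falls by its weight (about 0.22 kg). Steel, 10 mm thick, 18 mm high, 18 mm in front of the panel's middle plane, 100 mm above the table; pivot 100 mm from the hinge axis, free end 285 mm from it. Above 0.10 rad it clears the nose.
- tab (a point): Grip point on the bar's red upright tab: 200 mm from the hinge axis, 100 mm from the bar's pivot, 52 mm above the bar's centre line (152 mm up when down). The tab is 20 mm wide along the bar (y), 10 mm thick (x), ends 20 mm higher. Pinched across the 10 mm it lifts the bar and swings the gate, and may turn between the pads.
- dish: Bystander: closed clear specimen dish, 56 mm across, 13 mm high, on the pen's floor; origin under its centre
- slide_box: Bystander: blue and white box for glass slides, 87 x 42 x 42 mm; origin under its centre
- oil: Bystander: small amber oil bottle with black cap, 30 mm across, 62 mm high; origin under its centre
- objective: Bystander: steel objective lens standing on its wide end, 34 mm across, 46 mm high; origin under its centre
- mouse: Bystander: black computer mouse, 100 x 58 x 22 mm; origin under its centre
- tip_box: Bystander: grey box with orange lid, 112 x 77 x 56 mm; origin under its centre
- driver: Bystander: screwdriver lying on the table, 150 mm long; origin under its middle

How it is judged:
By the outcome, as a careful person would: the job done as asked, in the order asked, and still so for the second after the job is handed in, with the robot touching nothing.
It also fails if it takes over 53 s, if anything falls off the work surface, if the arm or the gripper's body presses on something with over 40 N, if the wrist force passes 120 N, or if a joint passes its speed limit or range.

## Working session

There is one attempt and no reset: what is moved stays moved. The work goes in short steps, Python scripts to look and compute and a tool call to move; the robot and the scene stay as the last step left them, time stands still between calls to the robot, and variables do not carry over. Pictures are saved under pics/ and viewed, and the job is handed in when it is done.

Besides the shell and the picture viewer there is one more tool, called after "Call:" as name([rows], argument=value, ...), one row to a line, values as JSON. drive_tool: Moves the arm, as the interface text tells. Its arguments: {"type":"object","properties":{"deltas":{"type":"array"},"claw":{"type":"number"},"squeeze":{"type":"number"}},"required":["deltas"]}

```bash
ls; mkdir -p pics; python3 - <<'E'
from plant import r, imaging
import cv2
print(r.get_state(), r.hold_point_z)
for n in ("scene","top","wrist"):
    im=imaging.capture(n); cv2.imwrite(f"pics/{n}0.png",im[:,:,::-1])
    for l in ("tab","gate_hinge","guard","latch_post","catch_mid","bumper_mid"):
        d=imaging.landmark_of(n,l); print(n,l,[(x['position'],round(x['score'],2)) for x in d[:2]])
    c=imaging.get_calibration(n); print(c)
print(r.get_state()['time_s'])
E
```

```text
pics
{'time_s': 0.0, 'joints': array([ 9.29975598e+01,  2.05898930e+01,  6.33414388e-01, -2.08422578e-02,
       -7.01364344e+01, -1.65068427e+01]), 'qd': array([ 0.02174708,  0.04483445, -0.00852173, -0.13952763, -0.0463132 ,
       -0.03840813]), 'joint_torque': array([ 5.11237213e-04, -5.82718277e+01,  2.93062645e+01,  6.99768305e+00,
        7.06877807e-03, -1.49211683e-04]), 'tcp_pos': array([0.15759058, 0.65583184, 0.2256351 ]), 'eef_rot': array([-8.99053488e+01,  7.61638749e-03,  1.66483626e+02]), 'contact_force': array([-0.13306038, -0.48573563, -0.00747482]), 'moment': array([ 0.02600096, -0.01856689,  0.01200858]), 'gripper_width': 0.08764857960412009} 0.0188
scene tab [([273.2, 174.2], 0.85)]
scene gate_hinge [([334.4, 200.9], 0.73)]
scene guard [([311.6, 219.9], 0.88)]
scene latch_post [([309.3, 224.3], 0.74)]
scene catch_mid [([270.9, 217.6], 0.61), ([312.1, 220.9], 0.21)]
scene bumper_mid [([292.1, 230.7], 0.72)]
{'mtx': array([[468.48706133,   0.        , 274.38395086],
       [  0.        , 468.48706133, 210.06093725],
       [  0.        ,   0.        ,   1.        ]
[... 793 characters left out ...]
94095841e-01]]), 't': array([-0.01524293,  0.55341854,  1.59469082])}
wrist tab []
wrist gate_hinge []
wrist guard []
wrist latch_post []
wrist catch_mid []
wrist bumper_mid []
{'mtx': array([[325.1922621 ,   0.        , 279.76927313],
       [  0.        , 325.1922621 , 211.79259615],
       [  0.        ,   0.        ,   1.        ]]), 'T_tool_cam': array([[ 7.07426950e-04,  9.50216460e-01,  3.11589761e-01,
        -8.36264744e-02],
       [ 9.85477789e-04, -3.11590350e-01,  9.50216019e-01,
        -1.57877515e-01],
       [ 9.99999264e-01, -3.65143632e-04, -1.15684463e-03,
        -1.27970490e-04],
       [ 0.00000000e+00,  0.00000000e+00,  0.00000000e+00,
         1.00000000e+00]])}
1.05
```

View pics/scene0.png

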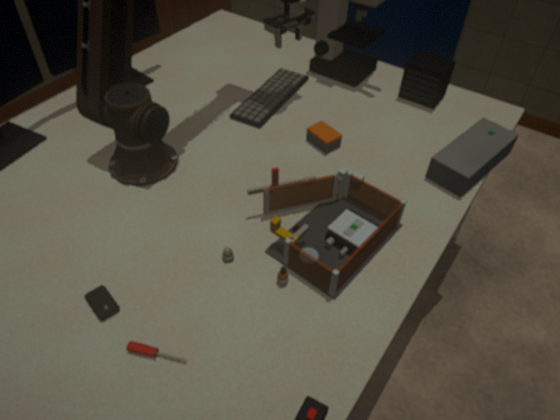

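View pics/top0.png

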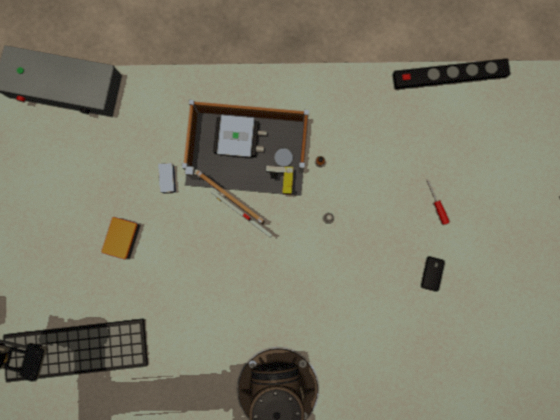

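View pics/wrist0.png

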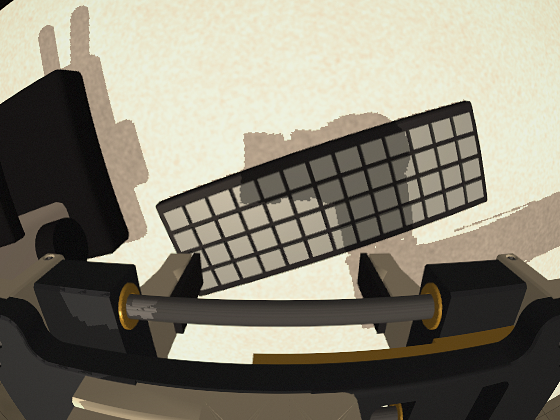

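The scene shows the gate ajar at about (270,190) with the red tab at (275,175), and the yellow catch at (280,228). In the top view the gate runs (197,172)–(264,220), with the tab near (246,215) and the catch near (288,180).

```bash
cat > h.py <<'E'
import numpy as np, cv2
from scipy.optimize import least_squares
from plant import r, imaging
C={n:imaging.get_calibration(n) for n in("scene","top")}
def proj(n,X):
    c=C[n]; p=(c["R"]@np.atleast_2d(X).T).T+c["t"]; q=(c["mtx"]@p.T).T; return q[:,:2]/q[:,2:]
def ray(n,uv,z):
    c=C[n]; d=c["R"].T@np.linalg.solve(c["mtx"],[uv[0],uv[1],1]); o=-c["R"].T@c["t"]; return o+d*(z-o[2])/d[2]
def gw(g,P):  # guard->world
    x,y,a=g; P=np.atleast_2d(P); c,s=np.cos(a),np.sin(a)
    return np.c_[x+c*P[:,0]-s*P[:,1], y+s*P[:,0]+c*P[:,1], P[:,2]]
def gate(th,P): # hinge frame -> guard ; positive th swings free edge (-y) to -x
    P=np.atleast_2d(P); c,s=np.cos(-th),np.sin(-th)
    return np.c_[c*P[:,0]-s*P[:,1], .130+s*P[:,0]+c*P[:,1], P[:,2]]
E
python3 - <<'E'
from h import *
obs=[("scene","tab",273.2,174.2),("scene","hinge",334.4,200.9),("scene","guard",311.6,219.9),("scene","catch",270.9,217.6),("scene","bump",292.1,230.7),
("top","tab",243.7,219.0),("top","hinge",203.4,176.7),("top","guard",245.,182.9),("top","catch",286.7,191.5),("top","bump",274.1,182.1)]
def pts(p):
    g=p[:3]
    return dict(tab=gw(g,gate(p[3],[-.018,-.2,.152])),hinge=gw(g,[0,.13,0]),guard=gw(g,[0,0,0]),catch=gw(g,[-.033,-.135,.105]),bump=gw(g,[.005,-.093,.062]))
def f(p):
    P=pts(p); return np.concatenate([proj(n,P[k])[0]-[u,v] for n,k,u,v in obs])
s=least_squares(f,[.56,.05,-.05,.5],loss="soft_l1")
print(s.x,np.degrees(s.x[2:])); print(np.c_[f(s.x).reshape(-1,2)].round(1))
print(pts(s.x))
for n in("scene","top"):
    im=imaging.capture(n)
    hsv=cv2.cvtColor(im,cv2.COLOR_RGB2HSV)
    im=np.ascontiguousarray(im[:,:,::-1])
    np.save(f"{n}.npy",im)
    big=cv2.resize(im[130:300,220:430] if n=="scene" else im[90:250,170:340],None,fx=3.5,fy=3.5,interpolation=cv2.INTER_CUBIC)
    cv2.imwrite(f"pics/{n}_z.png",cv2.convertScaleAbs(big,alpha=1.6))
E
```

```text
[ 0.62073005  0.09531919 -0.12814813  0.5762488 ] [-7.3423469  33.01662429]
[[ 1.  -2. ]
 [ 0.3  0.6]
 [-2.4  3.3]
 [ 1.4  0.3]
 [-0.4 -3.8]
 [ 1.4  0.2]
 [-0.6  0.7]
 [-0.5 -0.8]
 [ 0.3  1.9]
 [ 0.2 -1.1]]
{'tab': array([[0.49411283, 0.08350912, 0.152     ]]), 'hinge': array([[0.63734375, 0.22425322, 0.        ]]), 'guard': array([[0.62073005, 0.09531919, 0.        ]]), 'catch': array([[ 0.57074796, -0.03435652,  0.105     ]]), 'bump': array([[0.61380387, 0.00244277, 0.062     ]])}
```

View pics/scene_z.png

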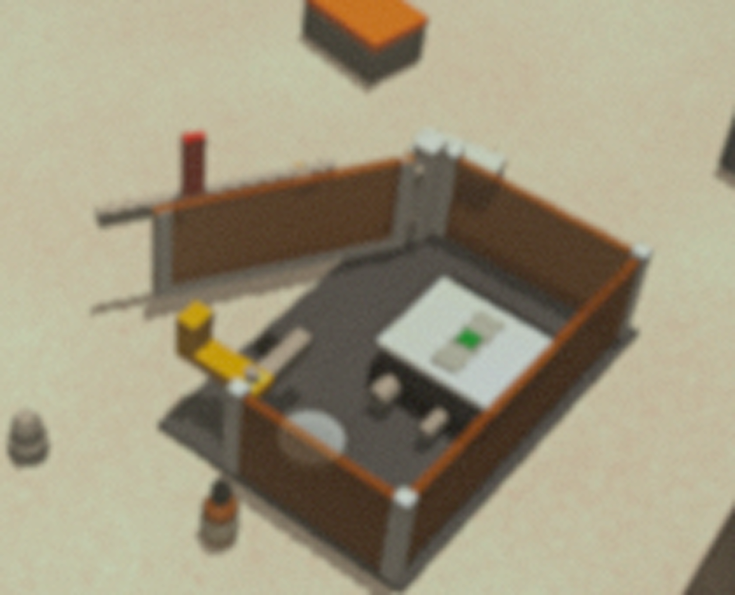

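View pics/top_z.png

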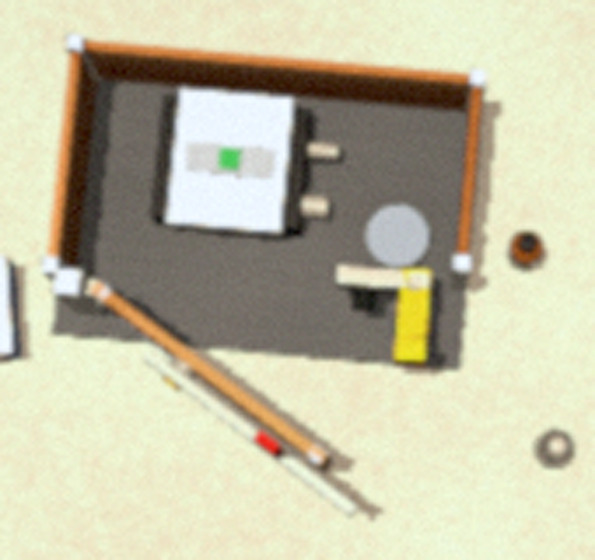

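```bash
cat > fit.py <<'E'
from h import *
o={"top":[("pfl",186.3,185.1),("pfr",301.4,194.9),("rl",191.8,102.2),("rr",306.6,111.8),("tabt",246.6,216.0),("barend",271.8,236.5),("hinge",203.4,176.7),("guard",245,182.9),("gfree",261.5,221)],
"scene":[("prl",401.4,225.7),("prr",334.3,298.6),("pfr",265.7,252),("rr",335.7,272),("rl",403.4,201.4),("tabt",275.1,169.3),("barend",248.5,191.5),("hinge",334.4,200.9),("guard",311.6,219.9)]}
def pts(p):
    g=p[:3];th=p[3];xf,xr,yr,zr=p[4:8]
    return dict(pfl=gw(g,[xf,.18,.004]),pfr=gw(g,[xf,-.18,.004]),prl=gw(g,[xf+.25,.18,.004]),prr=gw(g,[xf+.25,-.18,.004]),rl=gw(g,[xr,yr,zr]),rr=gw(g,[xr,-yr,zr]),
    tabt=gw(g,gate(th,[-.018,-.2,.172])),barend=gw(g,gate(th,[-.018,-.285,.109])),hinge=gw(g,[0,.13,0]),guard=gw(g,[0,0,0]),gfree=gw(g,gate(th,[0,-.236,.114])))
def f(p):
    P=pts(p); return np.concatenate([proj(n,P[k])[0]-[u,v] for n in o for k,u,v in o[n]])
if __name__=="__main__":
    s=least_squares(f,[.62,.095,-.1,.58,-.02,.2,.17,.1],loss="soft_l1")
    print(s.x.round(4),np.degrees(s.x[2:4])); e=f(s.x).reshape(-1,2).round(1); i=0
    for n in o:
        for k,_,_ in o[n]: print(n,k,e[i]); i+=1
    g=s.x[:3]; P=pts(s.x); print({k:v[0].round(4) for k,v in P.items()})
    nose=[[x,y,.105] for x in(-.043,-.023) for y in(-.148,-.122)]
    for n in o: print(n, proj(n,gw(g,nose)).round(1).tolist(), proj(n,gw(g,[-.033,-.135,.105])))
    np.save("g.npy",s.x)
E
python3 fit.py
```

```text
[ 0.6239  0.0954 -0.1027  0.5562 -0.0293  0.2045  0.1695  0.1055] [-5.882135   31.86958054]
top pfl [-1.  0.]
top pfr [0.4 0.6]
top rl [-0.6 -0.1]
top rr [-0.3  0.4]
top tabt [0.1 0.3]
top barend [ 0.1 -0.5]
top hinge [-0.8  0.7]
top guard [-0.5 -1.8]
top gfree [ 0.4 -0.5]
scene prl [ 1.4 -0.1]
scene prr [0.1 1.9]
scene pfr [-1.4 -0.1]
scene rr [ 0.2 -0. ]
scene rl [0.1 0.1]
scene tabt [-0.1 -0.3]
scene barend [-1.3 -1.1]
scene hinge [0.3 0.5]
scene guard [-1.5  3.7]
{'pfl': array([0.6132, 0.2775, 0.004 ]), 'pfr': array([ 0.5763, -0.0806,  0.004 ]), 'prl': array([0.8619, 0.2519, 0.004 ]), 'prr': array([ 0.825 , -0.1062,  0.004 ]), 'rl': array([0.8447, 0.2431, 0.1055]), 'rr': array([ 0.8099, -0.0942,  0.1055]), 'tabt': array([0.5006, 0.0776, 0.172 ]), 'barend': array([0.4485, 0.0104, 0.109 ]), 'hinge': array([0.6372, 0.2247, 0.    ]), 'guard': array([0.6239, 0.0954, 0.    ]), 'gfree': array([0.4927, 0.0381, 0.114 ])}
top [[291.5, 195.0], [282.5, 194.2], [292.1, 188.2], [283.1, 187.4]] [[287.32013157 191.17611761]]
scene [[268.2, 219.9], [274.3, 214.9], [273.6, 223.4], [279.7, 218.3]] [[273.97949455 219.13728271]]
```

Call:
drive_tool([
  [1,-1.7,1,0,0,-0.06],
  [3,-5.1,2,0,0,-0.18],
  [5,-8.5,3,0,0,-0.3],
  [7,-11.9,3.5,0,0,-0.42],
  [9,-15.3,3.5,0,0,-0.54],
  [11,-18.7,3.5,0,0,-0.66],
  [13,-22.1,3.5,0,0,-0.78],
  [15,-25.5,3.5,0,0,-0.9],
], claw=0.7, squeeze=40)

```text
time_s: 1.82
tcp_pos: [0.3083, 0.3995, 0.2619]
eef_rot: [-90.0, -0.0, 114.6]
contact_force: [1.2, 0.3, 0.9]
gripper_width: 0.0612
```

Call:
drive_tool([
  [2,-3.4,0,0,0,-0.12],
  [4,-6.8,0,0,0,-0.24],
  [6,-10.2,0,0,0,-0.36],
  [8,-13.6,0,0,0,-0.48],
  [10,-17,0,0,0,-0.6],
  [12,-20.4,0,0,0,-0.72],
  [13.5,-23,0,0,0,-0.84],
  [15,-25.5,0,0,0,-0.95],
])

```text
time_s: 2.48
tcp_pos: [0.4583, 0.1444, 0.262]
eef_rot: [-90.0, -0.1, 60.1]
contact_force: [1.2, -0.0, 0.2]
gripper_width: 0.0614
```

Call:
drive_tool([
  [0.7,-1.1,0,0,0,-0.05],
  [1.4,-2.4,0,0,0,-0.1],
  [2.1,-3.6,0,0,0,-0.145],
  [2.1,-3.6,0,0,0,-0.145],
  [2.1,-3.6,0,0,0,-0.145],
  [2.1,-3.6,0,0,0,-0.145],
  [2.1,-3.6,0,0,0,-0.145],
  [2.1,-3.6,0,0,0,-0.145],
])

```text
time_s: 3.15
tcp_pos: [0.4785, 0.1109, 0.2617]
eef_rot: [-90.0, -0.0, 52.3]
contact_force: [0.0, 1.4, -1.4]
gripper_width: 0.0618
```

```bash
cat >> h.py <<'E'
from scipy.spatial.transform import Rotation as Ro
W=imaging.get_calibration("wrist")
def wpose(st):
    T=np.eye(4); T[:3,:3]=Ro.from_euler("xyz",st["eef_rot"],degrees=True).as_matrix(); T[:3,3]=st["tcp_pos"]; return T@W["T_tool_cam"]
def wray(st,uv,z):
    T=wpose(st); K=W["mtx"]; a=np.array([(uv[0]-K[0,2])/K[0,0],(uv[1]-K[1,2])/K[1,1]]); th=np.linalg.norm(a); d=np.r_[a/th*np.sin(th),np.cos(th)]
    d=T[:3,:3]@d; o=T[:3,3]; return o+d*(z-o[2])/d[2]
def wproj(st,X):
    T=np.linalg.inv(wpose(st)); P=np.atleast_2d(X)@T[:3,:3].T+T[:3,3]; rr=np.hypot(P[:,0],P[:,1]); th=np.arctan2(rr,P[:,2]); K=W["mtx"]
    return np.c_[K[0,2]+K[0,0]*th*P[:,0]/rr,K[1,2]+K[1,1]*th*P[:,1]/rr]
E
python3 - <<'E'
from h import *
st=r.get_state(); im=imaging.capture("wrist"); cv2.imwrite("pics/w1.png",im[:,:,::-1])
print(st["tcp_pos"],st["eef_rot"])
for l in("tab","gate_hinge","catch_mid"):
    print(l,[(x['position'],round(x['score'],2)) for x in imaging.landmark_of("wrist",l)[:2]])
print([(x['bbox'],round(x['score'],2)) for x in imaging.search_frame("wrist","tab")[:2]])
p=np.load("g.npy");g=p[:3]
print("pred tab top,grip,barend,catch",wproj(st,np.vstack([gw(g,gate(p[3],[[-.018,-.2,.172],[-.018,-.2,.152],[-.018,-.285,.109]])),gw(g,[-.033,-.135,.105]),gw(g,[0,.13,0])])).round(1))
E
```

```text
[0.47846375 0.11087427 0.26165683] [-8.99995756e+01 -1.21252158e-02  5.22676311e+01]
tab [([238.5, 195.8], 0.6)]
gate_hinge [([244.1, 296.8], 0.78)]
catch_mid [([119.1, 148.7], 0.9)]
[([228.1, 97.4, 259.5, 297.2], 0.75)]
pred tab top,grip,barend,catch [[230.7 201.5]
 [234.1 194.9]
 [238.   96.2]
 [118.7 145.7]
 [242.3 295.6]]
```

View pics/w1.png

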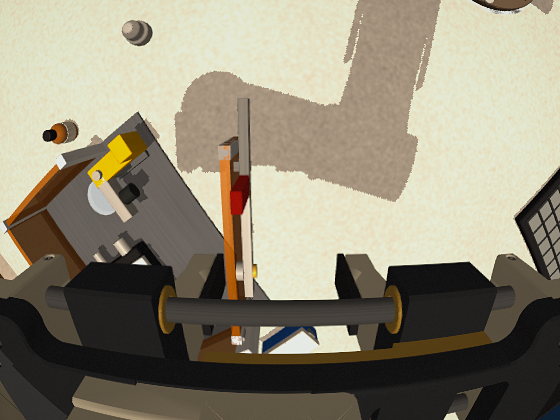

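The wrist view shows the red tab at about (240,195), the bar end at (244,98) and the nose at (125,148).

```bash
python3 - <<'E'
import cv2,numpy as np
im=cv2.imread("pics/w1.png")
a=cv2.resize(im[85:225,195:275],None,fx=4,fy=4,interpolation=cv2.INTER_CUBIC)
b=cv2.resize(im[105:225,70:165],None,fx=4,fy=4,interpolation=cv2.INTER_CUBIC)
H=max(a.shape[0],b.shape[0]); o=np.zeros((H,a.shape[1]+b.shape[1],3),np.uint8); o[:a.shape[0],:a.shape[1]]=a; o[:b.shape[0],a.shape[1]:]=b
cv2.imwrite("pics/w1z.png",o); print(a.shape,b.shape)
E
```

```text
(560, 320, 3) (480, 380, 3)
```

View pics/w1z.png

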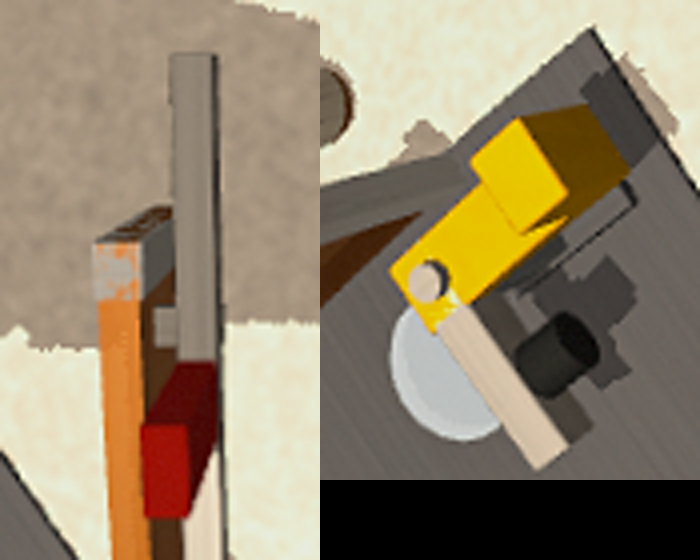

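```bash
python3 - <<'E'
from h import *
st=r.get_state(); p=np.load("g.npy");g=p[:3]
t=[wray(st,c,.172) for c in[(230.25,191.75),(241.75,191.25),(242.25,214.25),(231,214.25)]]
print("tab",np.mean(t,0), "fit",gw(g,gate(p[3],[-.018,-.2,.172])))
b=wray(st,(242.8,98.5),.109); print("barend",b,"fit",gw(g,gate(p[3],[-.018,-.285,.109])))
d=b-np.mean(t,0); print("len",np.hypot(d[0],d[1]),"ang of -y dir",np.degrees(np.arctan2(d[1],d[0])), "exp", np.degrees(g[2]-p[3])-90)
n=np.array([wray(st,c,.105) for c in[(120,134.5),(107.5,145.5),(121,163.25),(132,152.5)]]); print("nose",n.round(4).tolist(),n.mean(0))
c,s=np.cos(g[2]),np.sin(g[2])
for q in list(n)+[n.mean(0)]:
    dx,dy=q[0]-g[0],q[1]-g[1]; print("guardfr",(c*dx+s*dy)*1e3,(-s*dx+c*dy)*1e3)
E
```

```text
tab [0.4979144  0.08100479 0.172     ] fit [[0.50055369 0.07763049 0.172     ]]
barend [0.44639413 0.0146947  0.109     ] fit [[0.4485132  0.01042343 0.109     ]]
len 0.08397241357162957 ang of -y dir -127.84576355801111 exp -127.75171554124935
nose [[0.568, -0.0435, 0.105], [0.5876, -0.0453, 0.105], [0.5881, -0.0203, 0.105], [0.57, -0.0199, 0.105]] [ 0.57843084 -0.03226733  0.105     ]
guardfr -41.423783342323006 -143.8972790301363
guardfr -21.672081018932456 -143.7490404842654
guardfr -23.74539218768991 -118.82465091296004
guardfr -41.776085416328385 -120.26822834755882
guardfr -32.154335491318434 -131.68479969373016
```

Call:
drive_tool([
  [0.7,-1,0,0,0,0],
  [1.4,-2.1,0,0,0,0],
  [2,-3.1,-0.5,0,0,0],
  [2,-3.1,-2,0,0,0],
  [2,-3.1,-4,0,0,0],
  [2,-3.1,-6,0,0,0],
  [2,-3.1,-7,0,0,0],
  [2,-3.1,-7.2,0,0,0],
])

```text
time_s: 4.07
tcp_pos: [0.4976, 0.0789, 0.1877]
eef_rot: [-89.9, 0.2, 52.2]
contact_force: [0.4, -0.5, -0.0]
gripper_width: 0.0608
```

```bash
python3 - <<'E'
from h import *
st=r.get_state(); im=imaging.capture("wrist"); print(st["tcp_pos"])
cv2.imwrite("pics/w2.png",cv2.resize(im[80:340,140:420],None,fx=2.2,fy=2.2,interpolation=cv2.INTER_CUBIC)[:,:,::-1])
E
```

```text
[0.49763712 0.07887646 0.18767589]
```

View pics/w2.png

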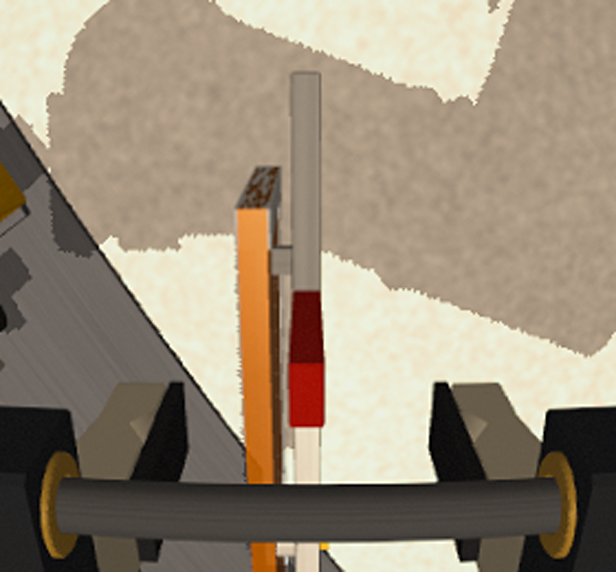

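The tab (307,395) sits centred between the pads (185 and 432 in the crop), so I descend straight.

Call:
drive_tool([
  [0,0,-1,0,0,0],
  [0,0,-2.3,0,0,0],
  [0,0,-3.6,0,0,0],
  [0,0,-4.7,0,0,0],
  [0,0,-5.3,0,0,0],
  [0,0,-5.6,0,0,0],
  [0,0,-5.6,0,0,0],
  [0,0,-5.6,0,0,0],
])

```text
time_s: 4.78
tcp_pos: [0.4992, 0.0795, 0.1342]
eef_rot: [-90.0, -0.0, 52.2]
contact_force: [-0.4, -0.3, -0.5]
gripper_width: 0.061
```

```bash
python3 - <<'E'
from h import *
st=r.get_state(); im=imaging.capture("wrist"); print(st["tcp_pos"],st["contact_force"])
cv2.imwrite("pics/w3.png",cv2.resize(im[80:340,140:420],None,fx=2.2,fy=2.2,interpolation=cv2.INTER_CUBIC)[:,:,::-1])
E
```

```text
[0.49916841 0.07949484 0.1341562 ] [-0.3870604  -0.31136297 -0.50579784]
```

View pics/w3.png

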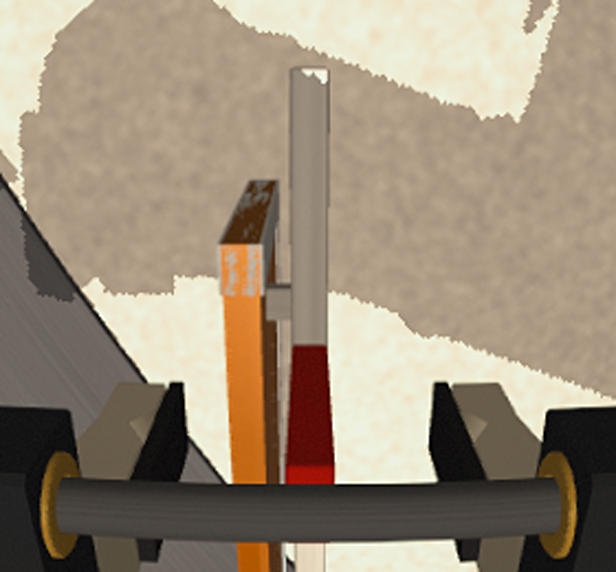

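The tab is centred (310), so I close.

Call:
drive_tool([
  [0,0,0,0,0,0],
  [0,0,0,0,0,0],
  [0,0,0,0,0,0],
  [0,0,0,0,0,0],
  [0,0,0,0,0,0],
  [0,0,0,0,0,0],
  [0,0,0,0,0,0],
  [0,0,0,0,0,0],
], claw=0, squeeze=35)

```text
time_s: 5.5
tcp_pos: [0.4987, 0.0793, 0.1335]
eef_rot: [-90.0, 0.0, 52.2]
contact_force: [-0.4, 0.3, -0.6]
gripper_width: 0.0135
```

```bash
python3 - <<'E'
from h import *
st=r.get_state(); print(st["tcp_pos"],st["eef_rot"],st["contact_force"],st["moment"],st["gripper_width"])
p=np.load("g.npy");g=p[:3]
H=gw(g,[0,.13,0])[0]; print("hinge",H)
v=st["tcp_pos"][:2]-H[:2]; R=np.hypot(*v); print("R",R,"exp",np.hypot(.018,.2))
# gate dir angle from bearing: bearing(-y dir) offset
print("th by bearing", g[2]-(np.arctan2(v[1],v[0])+np.pi/2+np.arctan2(.018,.2)) )
im=imaging.capture("scene"); cv2.imwrite("pics/s1.png",cv2.convertScaleAbs(cv2.resize(im[130:300,220:430],None,fx=3.5,fy=3.5)[:,:,::-1],alpha=1.6))
E
```

```text
[0.49868677 0.07927681 0.13354707] [-8.99983200e+01  3.18328604e-03  5.21834813e+01] [-0.4233813   0.30740599 -0.55668372] [ 0.1310646  -0.13686613  0.01159698] 0.013521481177663788
hinge [0.63723396 0.2247444  0.        ]
R 0.20088838901220643 exp 0.2008083663595718
th by bearing 0.5686158472839907
```

View pics/s1.png

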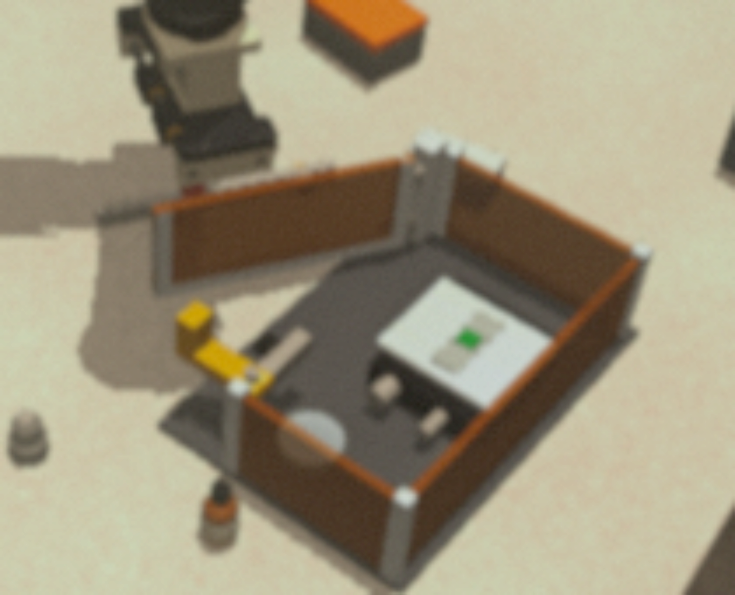

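Call:
drive_tool([
  [0,0,0,0,0,0],
  [0,0,0,0,0,0],
  [0,0,0,0,0,0],
  [0.17,0.21,0.49,0,0,0],
  [0.35,0.45,0.97,0,0,0],
  [0.55,0.7,1.44,0,0,0],
  [0.75,0.97,1.88,0,0,0],
  [0.75,0.97,1.88,0,0,0],
])

```text
time_s: 6.22
tcp_pos: [0.5064, 0.0893, 0.1529]
eef_rot: [-90.0, 0.0, 52.2]
contact_force: [-0.9, -0.3, -5.4]
gripper_width: 0.0097
```

```bash
python3 - <<'E'
from h import *
st=r.get_state(); print(st["tcp_pos"],st["eef_rot"],st["contact_force"],st["moment"],st["gripper_width"])
im=imaging.capture("scene"); a=cv2.convertScaleAbs(cv2.resize(im[130:260,220:350],None,fx=3,fy=3)[:,:,::-1],alpha=1.6)
im=imaging.capture("wrist"); b=cv2.resize(im[80:340,140:420],None,fx=1.5,fy=1.5)[:,:,::-1]
o=np.zeros((390,810,3),np.uint8);o[:390,:390]=a;o[:390,390:]=b
cv2.imwrite("pics/s2.png",o[:,:800])
E
```

```text
[0.50636115 0.08928036 0.1529195 ] [-8.99966376e+01  3.43920512e-02  5.22039053e+01] [-0.89891375 -0.27509471 -5.42406366] [-0.25036111  0.24551842  0.06524229] 0.009744630998567053
```

View pics/s2.png

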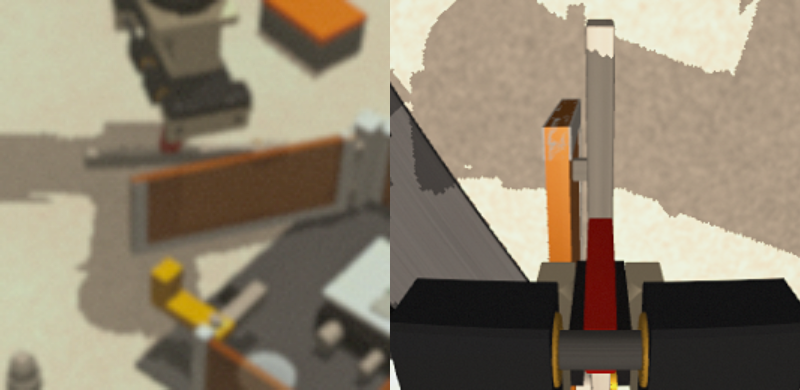

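```bash
python3 - <<'E'
import numpy as np
H=np.array([.6372,.2247]);P=np.array([.5064,.0893])
v=P-H
q=lambda d: (H+np.array([[np.cos(d),-np.sin(d)],[np.sin(d),np.cos(d)]])@v-P)*100
for d in np.arange(0.03,.26,.03): print("A",round(d,3),q(d).round(2))
for d in np.arange(0.27,.5,.03): print("B",round(d,3),(q(d)-q(.24)).round(2))
E
```

```text
A 0.03 [ 0.41 -0.39]
A 0.06 [ 0.84 -0.76]
A 0.09 [ 1.27 -1.12]
A 0.12 [ 1.71 -1.47]
A 0.15 [ 2.17 -1.8 ]
A 0.18 [ 2.64 -2.12]
A 0.21 [ 3.11 -2.43]
A 0.24 [ 3.59 -2.72]
B 0.27 [ 0.49 -0.28]
B 0.3 [ 0.99 -0.54]
B 0.33 [ 1.5  -0.79]
B 0.36 [ 2.01 -1.02]
B 0.39 [ 2.54 -1.24]
B 0.42 [ 3.06 -1.44]
B 0.45 [ 3.6  -1.62]
B 0.48 [ 4.14 -1.79]
```

Call:
drive_tool([
  [0.41,-0.39,0,0,0,0.03],
  [0.84,-0.76,0,0,0,0.06],
  [1.27,-1.12,0,0,0,0.09],
  [1.71,-1.47,0,0,0,0.12],
  [2.17,-1.8,0,0,0,0.15],
  [2.64,-2.12,0,0,0,0.18],
  [3.11,-2.43,0,0,0,0.21],
  [3.59,-2.72,0,0,0,0.24],
])

```text
time_s: 6.98
tcp_pos: [0.5429, 0.0622, 0.1526]
eef_rot: [-90.0, -0.1, 66.0]
contact_force: [0.8, 3.1, -6.0]
gripper_width: 0.01
```

```bash
python3 - <<'E'
from h import *
st=r.get_state(); print(st["tcp_pos"],st["eef_rot"],st["contact_force"],st["moment"],st["gripper_width"])
im=imaging.capture("scene"); a=cv2.convertScaleAbs(cv2.resize(im[130:260,220:350],None,fx=3,fy=3)[:,:,::-1],alpha=1.6)
im=imaging.capture("wrist"); b=cv2.resize(im[80:340,140:420],None,fx=1.5,fy=1.5)[:,:,::-1]
o=np.zeros((390,810,3),np.uint8);o[:390,:390]=a;o[:390,390:]=b
cv2.imwrite("pics/s3.png",o[:,:800])
E
```

```text
[0.54285245 0.06215365 0.15261569] [-90.04730422  -0.09319975  66.01670818] [ 0.81212131  3.055653   -6.00356947] [ 0.98201717 -0.22599804  0.00321535] 0.010013590185815201
```

View pics/s3.png

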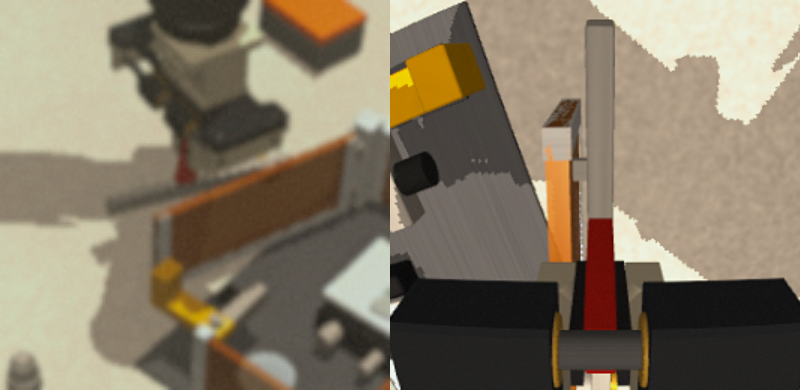

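The gate is swinging with the bar raised and the nose still clear to the left at (445,75) in the wrist crop. I continue the arc.

Call:
drive_tool([
  [0.49,-0.28,0,0,0,0.03],
  [0.99,-0.54,0,0,0,0.06],
  [1.5,-0.79,0,0,0,0.09],
  [2.01,-1.02,0,0,0,0.12],
  [2.54,-1.24,0,0,0,0.15],
  [3.06,-1.44,0,0,0,0.18],
  [3.4,-1.56,0,0,0,0.2],
  [3.4,-1.56,0,0,0,0.2],
])

```text
time_s: 7.75
tcp_pos: [0.5772, 0.0469, 0.1525]
eef_rot: [-90.1, -0.1, 77.4]
contact_force: [2.1, 4.5, -5.4]
gripper_width: 0.0099
```

```bash
python3 - <<'E'
from h import *
st=r.get_state(); print(st["tcp_pos"],st["eef_rot"],st["contact_force"],st["moment"],st["gripper_width"])
im=imaging.capture("scene"); a=cv2.convertScaleAbs(cv2.resize(im[130:260,220:350],None,fx=3,fy=3)[:,:,::-1],alpha=1.6)
im=imaging.capture("wrist"); b=cv2.resize(im[80:340,140:420],None,fx=1.5,fy=1.5)[:,:,::-1]
cv2.imwrite("pics/w4full.png",im[:,:,::-1])
o=np.zeros((390,810,3),np.uint8);o[:390,:390]=a;o[:390,390:]=b
cv2.imwrite("pics/s4.png",o[:,:800])
E
```

```text
[0.57715501 0.04690569 0.15252729] [-9.00797050e+01 -8.29325698e-02  7.74044650e+01] [ 2.0547943   4.47357158 -5.4172106 ] [ 1.95427014 -0.69461303 -0.06594237] 0.009873879931318911
```

View pics/s4.png

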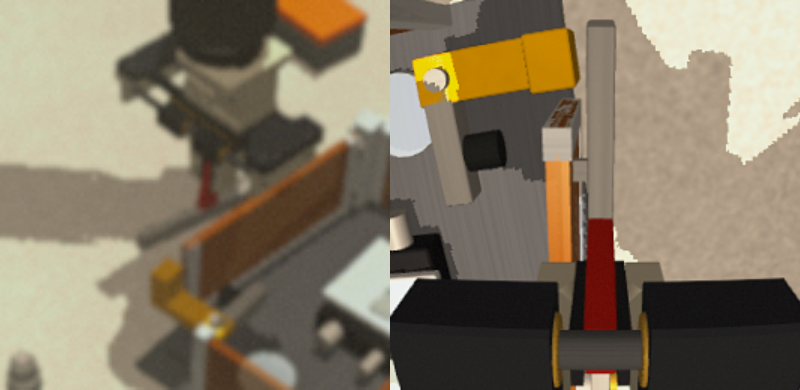

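```bash
python3 - <<'E'
from h import *
st=r.get_state()
# bar end width in px at known tool: compute by projecting bar end top edge in tool-aligned frame
T=st["tcp_pos"]; a=np.radians(st["eef_rot"][2]-90); ux=np.array([np.cos(a),np.sin(a),0]); uy=np.array([-np.sin(a),np.cos(a),0])
for ph in(0,.1,.15,.2,.25):
    c,s=np.cos(ph),np.sin(ph)
    tab=np.array([100*c-52*s,100*s+52*c])/1e3
    end=np.array([185*c-9*s,185*s+9*c])/1e3
    B=T-uy*(end[0]-tab[0]); B=B.copy(); B[2]=.1+end[1]
    print(ph,wproj(st,np.array([B-ux*.005,B+ux*.005])).round(1).tolist())
im=cv2.imread("pics/w4full.png"); cv2.imwrite("pics/w4z.png",cv2.resize(im[75:240,140:300],None,fx=3.6,fy=3.6,interpolation=cv2.INTER_CUBIC))
E
```

```text
0 [[285.8, 108.1], [269.4, 108.1]]
0.1 [[286.4, 101.2], [268.3, 101.3]]
0.15 [[286.7, 97.9], [267.6, 97.9]]
0.2 [[287.1, 94.6], [266.9, 94.7]]
0.25 [[287.5, 91.5], [266.2, 91.5]]
```

View pics/w4z.png

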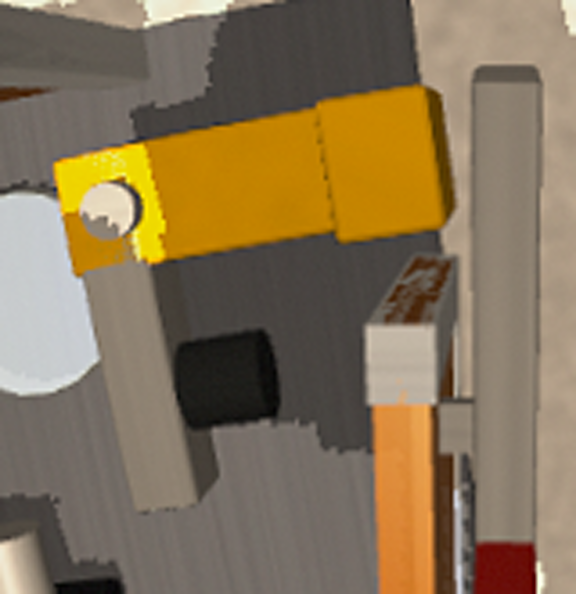

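```bash
python3 - <<'E'
from h import *
st=r.get_state(); p=np.load("g.npy"); H0=gw(p[:3],[0,.13,0])[0][:2]
n=[wray(st,c,.105)[:2] for c in[(228.3,103.3),(233.3,142.2),(257.5,99.2),(262.5,136.7)]]
print("nose",np.round(n,4).tolist())
back=(n[0]+n[1])/2; T=st["tcp_pos"][:2]
for sh in([0,0],[-.0026,.0034],[-.0013,.0017]):
    H=H0+sh
    v=back-H; rb=np.hypot(*v); ab=np.arctan2(v[1],v[0])
    w=T-H; rw=np.hypot(*w); aw=np.arctan2(w[1],w[0])
    # bar front face offset -23mm perpendicular: bearing of a point at radius rb on front face relative to gate dir
    gate_dir_now=aw+np.arcsin(.018/rw)   # -x side is at smaller angle? check sign below
    gate_dir_end=ab+np.arcsin(.023/rb)
    print(sh,"gate yaw now",np.degrees(gate_dir_now)+90,"tool",st["eef_rot"][2]-90,"delta to level",gate_dir_end-gate_dir_now,"th end",p[2]-(gate_dir_end+np.pi/2), "radius tcp", rw)
E
```

```text
nose [[0.5874, -0.0462], [0.5902, -0.0213], [0.569, -0.0442], [0.5714, -0.0204]]
[0, 0] gate yaw now -13.294779763558282 tool -12.67124484166608 delta to level 0.13442416600312357 th end -0.005049108572762515 radius tcp 0.18773844250768998
[-0.0026, 0.0034] gate yaw now -12.29304908479267 tool -12.67124484166608 delta to level 0.12795529455258148 th end -0.016063735684918132 radius tcp 0.1901526365696143
[-0.0013, 0.0017] gate yaw now -12.790475680832188 tool -12.67124484166608 delta to level 0.13116127836552316 th end -0.01058798760998246 radius tcp 0.18893727529207816
```

Call:
drive_tool([
  [0.02,0.1,0.1,0,0,0],
  [0.06,0.3,0.3,0,0,0],
  [0.45,0.17,0.3,0,0,0.022],
  [0.96,0.03,0.3,0,0,0.05],
  [1.32,-0.06,0.3,0,0,0.07],
  [1.68,-0.15,0.3,0,0,0.09],
  [1.86,-0.2,0.3,0,0,0.1],
  [1.86,-0.2,0.3,0,0,0.1],
])

```text
time_s: 8.52
tcp_pos: [0.5948, 0.0441, 0.155]
eef_rot: [-90.0, 0.0, 83.1]
contact_force: [1.2, 2.6, -11.0]
gripper_width: 0.0099
```

```bash
cat > look.py <<'E'
import sys
from h import *
st=r.get_state(); print(st["tcp_pos"],st["eef_rot"],st["contact_force"],st["moment"],st["gripper_width"])
im=imaging.capture("wrist"); cv2.imwrite(f"pics/{sys.argv[1]}.png",cv2.resize(im[75:235,140:300],None,fx=3.6,fy=3.6,interpolation=cv2.INTER_CUBIC)[:,:,::-1])
a=np.radians(st["eef_rot"][2]-90); F=st["contact_force"]
print("closing dir",np.cos(a).round(3),np.sin(a).round(3),"F closing",F[0]*np.cos(a)+F[1]*np.sin(a),"F radial(to hinge)",-F[0]*np.sin(a)+F[1]*np.cos(a))
E
python3 look.py w5
```

```text
[0.59481726 0.04406621 0.15502369] [-8.99716380e+01  1.60760197e-02  8.31309074e+01] [  1.16400607   2.62028965 -10.95230879] [ 0.49864236 -0.73122676 -0.15598318] 0.009896574683208259
closing dir 0.993 -0.12 F closing 0.8422608112453343 F radial(to hinge) 2.7406978507772624
```

View pics/w5.png

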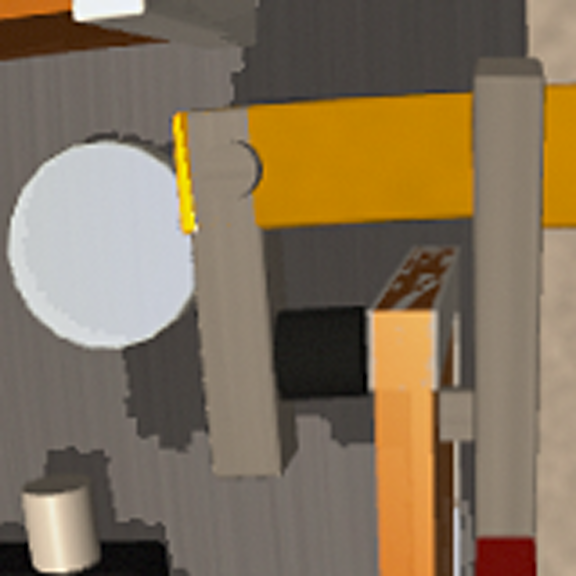

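The bar now hovers over the nose and the gate is nearly at the bumper. I use small steps from here.

Call:
drive_tool([
  [0.04,-0.005,0,0,0,0.002],
  [0.08,-0.01,0,0,0,0.004],
  [0.12,-0.01,0,0,0,0.006],
  [0.16,-0.015,0,0,0,0.008],
  [0.2,-0.02,0,0,0,0.01],
  [0.25,-0.02,0,0,0,0.013],
  [0.25,-0.02,0,0,0,0.013],
  [0.25,-0.02,0,0,0,0.013],
])

```text
time_s: 9.23
tcp_pos: [0.5972, 0.0439, 0.1554]
eef_rot: [-90.0, 0.0, 83.9]
contact_force: [1.6, 1.1, -10.1]
gripper_width: 0.0095
```

```bash
python3 look.py w6
```

```text
[0.59721403 0.04390071 0.15540026] [-9.00004131e+01  7.73559060e-03  8.38688645e+01] [  1.60164428   1.0535787  -10.14653894] [ 0.06168574 -0.52036506 -0.19319169] 0.00947891379615523
closing dir 0.994 -0.107 F closing 1.4799561240456631 F radial(to hinge) 1.2186149361642689
```

Call:
drive_tool([
  [0.03,0,0,0,0,0.002],
  [0.06,-0.005,0,0,0,0.003],
  [0.09,-0.01,0,0,0,0.005],
  [0.12,-0.01,0,0,0,0.006],
  [0.15,-0.015,0,0,0,0.008],
  [0.15,-0.015,0,0,0,0.008],
  [0.15,-0.015,0,0,0,0.008],
  [0.15,-0.015,0,0,0,0.008],
])

```text
time_s: 9.95
tcp_pos: [0.5988, 0.0437, 0.1555]
eef_rot: [-90.0, 0.0, 84.3]
contact_force: [-0.1, 0.0, -8.3]
gripper_width: 0.01
```

```bash
python3 look.py w7
```

```text
[0.5987512  0.04370477 0.15546183] [-9.00056754e+01  9.74559163e-03  8.43283757e+01] [-0.13106135  0.03213736 -8.25638887] [-0.6292893  -0.30009232 -0.17576619] 0.009962712660327897
closing dir 0.995 -0.099 F closing -0.13359579568754584 F radial(to hinge) 0.01902764793195459
```

View pics/w7.png

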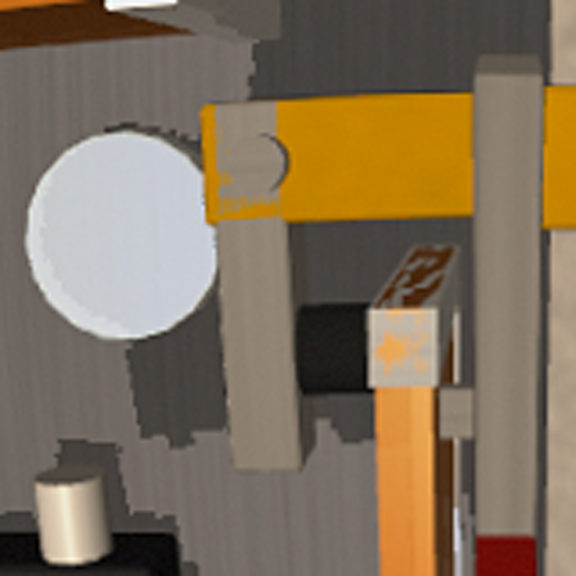

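Call:
drive_tool([
  [0.02,0,0,0,0,0.001],
  [0.04,0,0,0,0,0.002],
  [0.06,-0.005,0,0,0,0.003],
  [0.08,-0.01,0,0,0,0.004],
  [0.1,-0.01,0,0,0,0.005],
  [0.12,-0.01,0,0,0,0.006],
  [0.12,-0.01,0,0,0,0.006],
  [0.12,-0.01,0,0,0,0.006],
])

```text
time_s: 10.67
tcp_pos: [0.5999, 0.0435, 0.1555]
eef_rot: [-90.0, 0.0, 84.7]
contact_force: [-0.4, -2.8, -6.1]
gripper_width: 0.0096
```

```bash
python3 look.py w8
```

```text
[0.59991647 0.04351587 0.15547874] [-9.00022142e+01  1.49131793e-02  8.46690851e+01] [-0.41763317 -2.82083279 -6.06751094] [-1.42221111 -0.00333254 -0.15742372] 0.00956888060502705
closing dir 0.996 -0.093 F closing -0.1537493248664351 F radial(to hinge) -2.847433272537702
```

Call:
drive_tool([
  [0.02,-0.01,0,0,0,0.001],
  [0.04,-0.02,0,0,0,0.002],
  [0.06,-0.03,0,0,0,0.003],
  [0.08,-0.04,0,0,0,0.004],
  [0.1,-0.05,0,0,0,0.005],
  [0.12,-0.05,0,0,0,0.006],
  [0.12,-0.05,0,0,0,0.006],
  [0.12,-0.05,0,0,0,0.006],
])

```text
time_s: 11.38
tcp_pos: [0.6012, 0.0432, 0.1554]
eef_rot: [-90.0, 0.0, 85.0]
contact_force: [0.3, -2.0, -6.4]
gripper_width: 0.0099
```

```bash
python3 look.py w9
```

```text
[0.60119572 0.0432388  0.15543031] [-9.00090343e+01  1.48069810e-03  8.50196503e+01] [ 0.32791025 -1.97481637 -6.37650235] [-1.49716955  0.00929986 -0.05229247] 0.009938714916919594
closing dir 0.996 -0.087 F closing 0.49811410468776385 F radial(to hinge) -1.9388932862979105
```

View pics/w9.png

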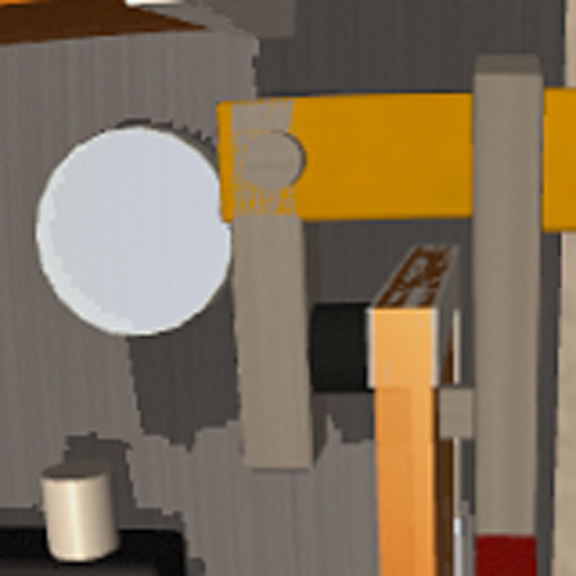

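Call:
drive_tool([
  [0.02,0,0,0,0,0.001],
  [0.04,0,0,0,0,0.002],
  [0.06,0,0,0,0,0.003],
  [0.08,-0.01,0,0,0,0.004],
  [0.1,-0.01,0,0,0,0.005],
  [0.12,-0.01,0,0,0,0.006],
  [0.15,-0.01,0,0,0,0.008],
  [0.15,-0.01,0,0,0,0.008],
])

```text
time_s: 12.1
tcp_pos: [0.6021, 0.043, 0.1553]
eef_rot: [-89.9, 0.0, 85.5]
contact_force: [-5.0, -2.4, -3.7]
gripper_width: 0.01
```

```bash
python3 look.py w10
```

```text
[0.60213661 0.04301415 0.15532329] [-8.99495502e+01  1.32671123e-02  8.54752592e+01] [-5.00023503 -2.39555356 -3.74569664] [-1.35209816  1.32919676 -0.22122708] 0.009998465524074839
closing dir 0.997 -0.079 F closing -4.795666922133422 F radial(to hinge) -2.7825538558595864
```

Contact with the bumper felt at -4.8 N.

Call:
drive_tool([
  [0.02,0,0,0,0,0.001],
  [0.04,0,0,0,0,0.002],
  [0.06,0,0,0,0,0.003],
  [0.08,-0.01,0,0,0,0.004],
  [0.1,-0.01,0,0,0,0.005],
  [0.12,-0.01,0,0,0,0.006],
  [0.12,-0.01,0,0,0,0.006],
  [0.12,-0.01,0,0,0,0.006],
])

```text
time_s: 12.82
tcp_pos: [0.6027, 0.0428, 0.1553]
eef_rot: [-89.9, 0.0, 85.8]
contact_force: [-6.1, -3.4, -1.7]
gripper_width: 0.0099
```

```bash
python3 look.py w11
```

```text
[0.60271066 0.04281644 0.15526792] [-8.98923688e+01  1.53109628e-02  8.57909591e+01] [-6.12741884 -3.35600712 -1.66208561] [-1.16260556  2.15673484 -0.29685107] 0.009859843682581618
closing dir 0.997 -0.073 F closing -5.864576591857124 F radial(to hinge) -3.7966810333277463
```

View pics/w11.png

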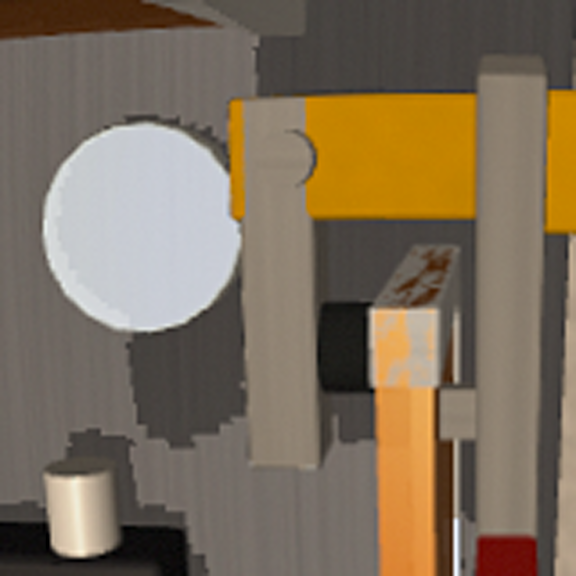

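Call:
drive_tool([
  [0.03,0,0,0,0,0.001],
  [0.06,0,0,0,0,0.002],
  [0.09,-0.01,0,0,0,0.003],
  [0.12,-0.01,0,0,0,0.004],
  [0.15,-0.01,0,0,0,0.005],
  [0.18,-0.01,0,0,0,0.006],
  [0.18,-0.01,0,0,0,0.006],
  [0.18,-0.01,0,0,0,0.006],
])

```text
time_s: 13.53
tcp_pos: [0.6034, 0.0426, 0.1551]
eef_rot: [-89.8, 0.0, 86.1]
contact_force: [-11.1, -2.4, 0.6]
gripper_width: 0.0098
```

```bash
python3 look.py w12
```

```text
[0.60342896 0.04260103 0.15509755] [-8.97842785e+01  3.30990737e-02  8.61258494e+01] [-11.07820091  -2.37337277   0.60979392] [-0.93571999  3.48290631 -0.34570562] 0.009773953101582718
closing dir 0.998 -0.068 F closing -10.89252836161658 F radial(to hinge) -3.1164498380533723
```

Call:
drive_tool([
  [0.03,0,0,0,0,0.001],
  [0.06,0,0,0,0,0.002],
  [0.09,-0.01,0,0,0,0.003],
  [0.12,-0.01,0,0,0,0.004],
  [0.15,-0.01,0,0,0,0.005],
  [0.18,-0.01,0,0,0,0.006],
  [0.18,-0.01,0,0,0,0.006],
  [0.18,-0.01,0,0,0,0.006],
])

```text
time_s: 14.25
tcp_pos: [0.6041, 0.0423, 0.1549]
eef_rot: [-89.7, 0.0, 86.5]
contact_force: [-14.7, -1.2, 2.8]
gripper_width: 0.0097
```

```bash
python3 look.py w13
```

```text
[0.60413674 0.04232255 0.15493107] [-8.96734730e+01  4.85560329e-02  8.64524472e+01] [-14.74845156  -1.21513063   2.75974454] [-0.68303996  4.79557964 -0.34250977] 0.009724345557781849
closing dir 0.998 -0.062 F closing -14.645001843578596 F radial(to hinge) -2.125390991033662
```

View pics/w13.png

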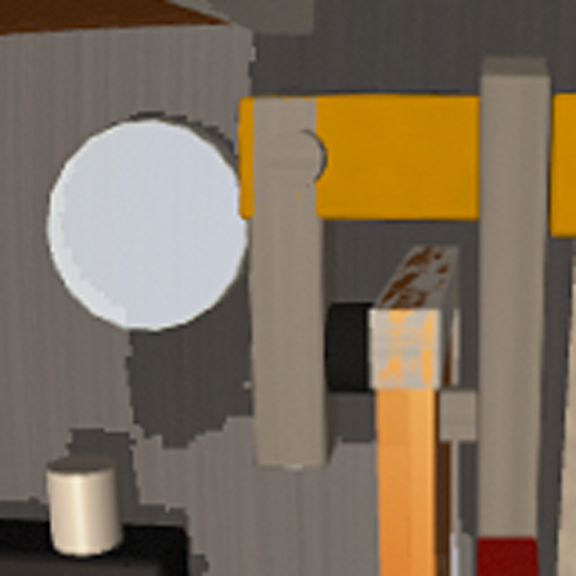

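A thin gap now shows between the bar (550) and the nose's back (553), at about 12 N on the bumper. I press a touch more, then start lowering along the tab's arc.

Call:
drive_tool([
  [0.03,0,0,0,0,0.001],
  [0.06,0,0,0,0,0.002],
  [0.09,0,0,0,0,0.003],
  [0.08,-0.12,-0.15,0,0,0.003],
  [0.08,-0.25,-0.32,0,0,0.003],
  [0.07,-0.38,-0.48,0,0,0.003],
  [0.06,-0.52,-0.66,0,0,0.003],
  [0.06,-0.52,-0.66,0,0,0.003],
])

```text
time_s: 14.97
tcp_pos: [0.6043, 0.0372, 0.1483]
eef_rot: [-89.6, 0.0, 86.6]
contact_force: [-17.3, -0.7, 4.3]
gripper_width: 0.0098
```

```bash
python3 look.py w14
```

```text
[0.6042544  0.03715549 0.14832242] [-8.96408509e+01  2.68403580e-02  8.66119960e+01] [-17.34432229  -0.73913834   4.2923333 ] [ 0.06723353  5.67680282 -0.30651614] 0.00978638103636895
closing dir 0.998 -0.059 F closing -17.270327144851027 F radial(to hinge) -1.762850344824478
```

View pics/w14.png

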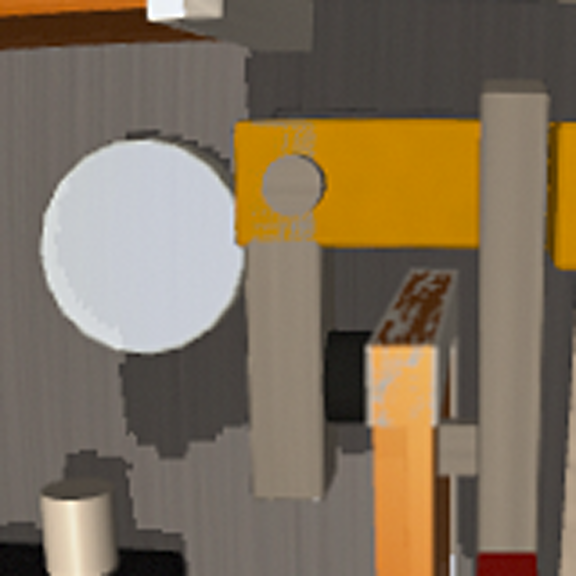

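Gap of several pixels (547 vs 551–557), about 15 N on the bumper. I lower further.

Call:
drive_tool([
  [-0.02,-0.1,-0.15,0,0,0],
  [-0.03,-0.2,-0.31,0,0,0],
  [-0.04,-0.32,-0.47,0,0,0],
  [-0.05,-0.42,-0.63,0,0,0],
  [-0.06,-0.52,-0.79,0,0,0],
  [-0.07,-0.62,-0.95,0,0,0],
  [-0.07,-0.62,-0.95,0,0,0],
  [-0.07,-0.62,-0.95,0,0,0],
])

```text
time_s: 15.68
tcp_pos: [0.6038, 0.0311, 0.1389]
eef_rot: [-89.7, 0.0, 86.6]
contact_force: [-16.1, -2.3, 3.7]
gripper_width: 0.0096
```

```bash
python3 look.py w15
```

```text
[0.60377872 0.03105977 0.13889933] [-8.96609724e+01  2.40832784e-02  8.66122195e+01] [-16.06987234  -2.2559659    3.6671746 ] [-0.14562866  5.17734343 -0.31622329] 0.009591336125642036
closing dir 0.998 -0.059 F closing -15.908476615646125 F radial(to hinge) -3.201648135332955
```

View pics/w15.png

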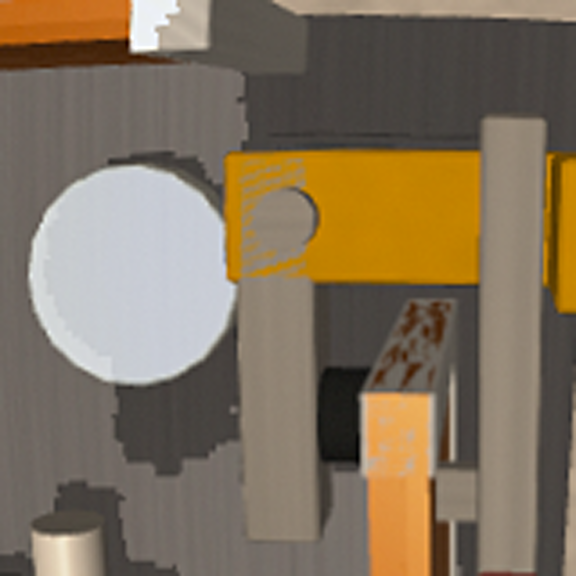

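Call:
drive_tool([
  [0,-0.08,-0.1,0,0,0],
  [-0.01,-0.14,-0.2,0,0,0],
  [-0.02,-0.2,-0.3,0,0,0],
  [-0.02,-0.26,-0.4,0,0,0],
  [-0.02,-0.3,-0.48,0,0,0],
  [-0.02,-0.3,-0.48,0,0,0],
  [-0.02,-0.3,-0.48,0,0,0],
  [-0.02,-0.3,-0.48,0,0,0],
])

```text
time_s: 16.4
tcp_pos: [0.6037, 0.0284, 0.1342]
eef_rot: [-89.7, 0.0, 86.6]
contact_force: [-16.9, -0.4, 3.5]
gripper_width: 0.0096
```

```bash
python3 look.py w16
```

```text
[0.60368868 0.02836316 0.13421044] [-8.96797164e+01  1.77545349e-03  8.66158524e+01] [-16.89113946  -0.36173102   3.46687086] [ 0.32626367  5.20522053 -0.24697407] 0.009624694494812309
closing dir 0.998 -0.059 F closing -16.840331612768523 F radial(to hinge) -1.3581872743421104
```

View pics/w16.png

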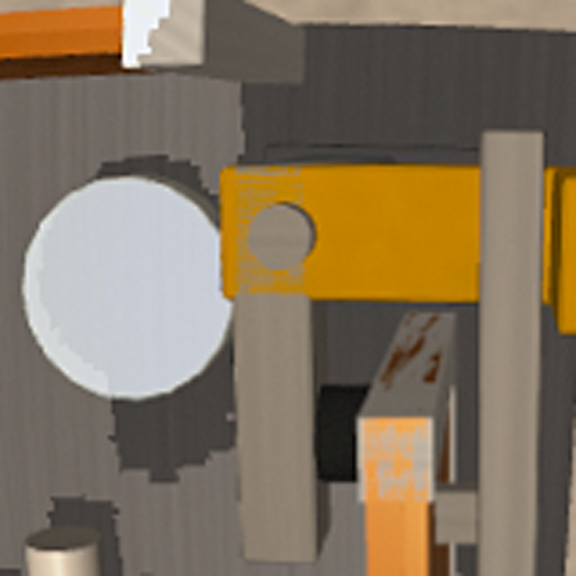

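```bash
python3 - <<'E'
from h import *
st=r.get_state()
T=st["tcp_pos"]; a=np.radians(st["eef_rot"][2]-90); ux=np.array([np.cos(a),np.sin(a),0]); uy=np.array([-np.sin(a),np.cos(a),0])
for ph in(0,.03,.06,.1):
    c,s=np.cos(ph),np.sin(ph)
    tab=np.array([100*c-52*s,100*s+52*c])/1e3; end=np.array([185*c-9*s,185*s+9*c])/1e3
    B=T-uy*(end[0]-tab[0]); B[2]=.1+end[1]
    q=wproj(st,np.array([B-ux*.005,B+ux*.005])); print(ph,((q-[140,75])*3.6).round(0).tolist())
E
```

```text
0 [[526.0, 118.0], [461.0, 118.0]]
0.03 [[527.0, 110.0], [460.0, 110.0]]
0.06 [[528.0, 101.0], [459.0, 102.0]]
0.1 [[530.0, 90.0], [457.0, 90.0]]
```

The bar is down behind the nose (its end at row 132 and its narrowed width match the level bar). I ease the push off slowly.

Call:
drive_tool([
  [-0.05,0,-0.03,0,0,0],
  [-0.1,0,-0.06,0,0,-0.001],
  [-0.15,0,-0.1,0,0,-0.003],
  [-0.2,0,-0.1,0,0,-0.005],
  [-0.25,0,-0.1,0,0,-0.007],
  [-0.3,0,-0.1,0,0,-0.009],
  [-0.3,0,-0.1,0,0,-0.009],
  [-0.3,0,-0.1,0,0,-0.009],
])

```text
time_s: 17.12
tcp_pos: [0.6026, 0.0285, 0.1342]
eef_rot: [-89.9, -0.0, 86.1]
contact_force: [-11.9, -2.3, 5.7]
gripper_width: 0.01
```

```bash
python3 look.py w17
```

```text
[0.60257472 0.0285199  0.13416696] [-8.98882400e+01 -2.55803206e-02  8.61273480e+01] [-11.89916113  -2.34224555   5.73405891] [-0.01608329  3.81471432 -0.28248831] 0.010025891684425864
closing dir 0.998 -0.068 F closing -11.71379783909292 F radial(to hinge) -3.140555679873899
```

View pics/w17.png

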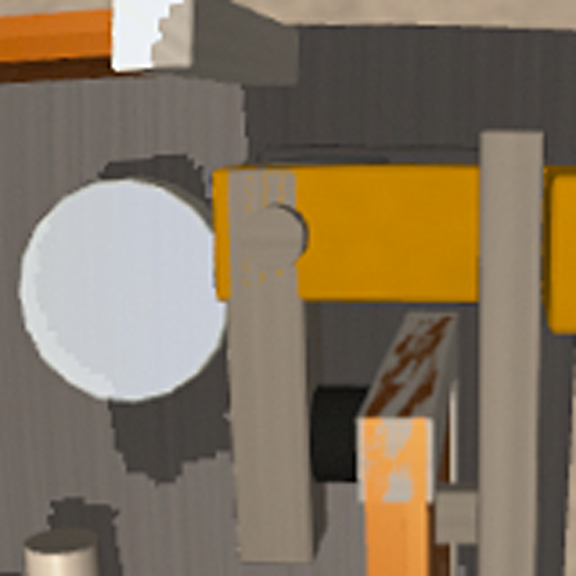

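Fz rose while z held still, so the bar is on its rest pin. I keep easing.

Call:
drive_tool([
  [-0.05,0,0,0,0,-0.001],
  [-0.1,0,0.03,0,0,-0.002],
  [-0.15,0,0.06,0,0,-0.004],
  [-0.2,0,0.06,0,0,-0.006],
  [-0.25,0,0.06,0,0,-0.006],
  [-0.25,0,0.06,0,0,-0.006],
  [-0.25,0,0.06,0,0,-0.006],
  [-0.25,0,0.06,0,0,-0.006],
])

```text
time_s: 17.83
tcp_pos: [0.6015, 0.0289, 0.1345]
eef_rot: [-90.0, -0.0, 85.8]
contact_force: [-6.3, -0.7, 0.8]
gripper_width: 0.0098
```

```bash
python3 look.py w18
```

```text
[0.60150391 0.02885949 0.13446879] [-9.00072658e+01 -4.38910189e-02  8.58095365e+01] [-6.27588271 -0.69956051  0.81917195] [ 0.12463419  1.96263254 -0.32185438] 0.009838687116011748
closing dir 0.997 -0.073 F closing -6.207986673496185 F radial(to hinge) -1.1562828902002806
```

View pics/w18.png

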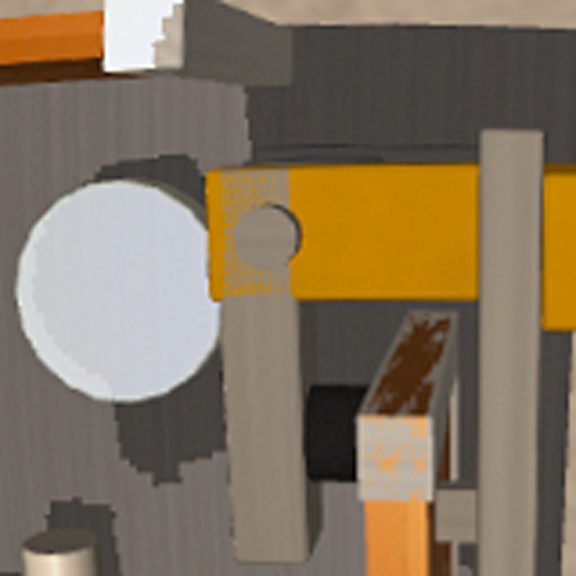

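The bar now bears on the nose's back (edges meet at 543). A little more easing, then I open.

Call:
drive_tool([
  [-0.02,0,0,0,0,0],
  [-0.05,0,0,0,0,0],
  [-0.08,0,0,0,0,0],
  [-0.11,0,0,0,0,0],
  [-0.11,0,0,0,0,0],
  [-0.11,0,0,0,0,0],
  [-0.11,0,0,0,0,0],
  [-0.11,0,0,0,0,0],
])

```text
time_s: 18.55
tcp_pos: [0.6014, 0.0289, 0.1345]
eef_rot: [-90.1, -0.0, 85.8]
contact_force: [0.9, 2.4, -0.2]
gripper_width: 0.0099
```

```bash
python3 look.py w19
```

```text
[0.60142783 0.02885826 0.13446729] [-9.01009307e+01 -3.90050834e-02  8.58366344e+01] [ 0.88108106  2.35131146 -0.24615046] [ 0.6488431  -0.30046307 -0.31922427] 0.009874293330166284
closing dir 0.997 -0.073 F closing 0.7080495657869734 F radial(to hinge) 2.4090735158443506
```

The tab force is about zero and the position is held by the nose. I open.

Call:
drive_tool([
  [0,0,0,0,0,0],
  [0,0,0,0,0,0],
  [0,0,0,0,0,0],
  [0,0,0,0,0,0],
  [0,0,0,0,0,0],
  [0,0,0,0,0,0],
  [0,0,0,0,0,0],
  [0,0,0,0,0,0],
], claw=0.6)

```text
time_s: 19.27
tcp_pos: [0.6005, 0.0284, 0.1341]
eef_rot: [-90.0, 0.0, 85.8]
contact_force: [-0.1, 0.5, 0.3]
gripper_width: 0.0516
```

```bash
python3 look.py w20
```

```text
[0.60050782 0.02842109 0.13408541] [-9.00016113e+01  1.22430782e-03  8.58191419e+01] [-0.1024742   0.49758803  0.34833156] [ 0.08698586 -0.00468108 -0.00041546] 0.05159723905461471
closing dir 0.997 -0.073 F closing -0.13847816054837336 F radial(to hinge) 0.4887930094408309
```

View pics/w20.png

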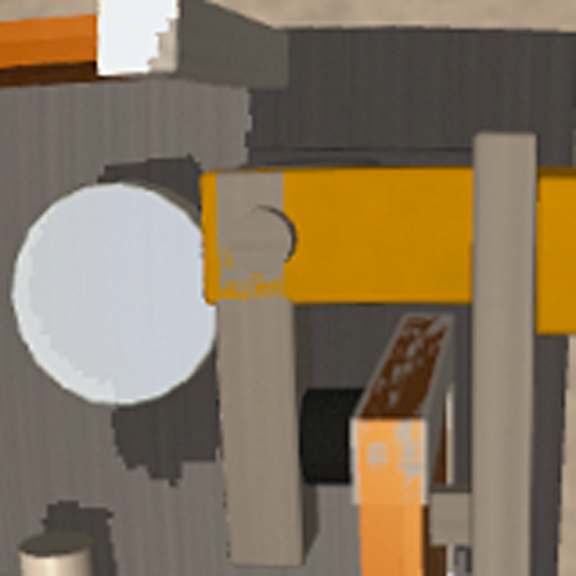

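The bar stays against the nose after release. I retreat straight up, then check.

Call:
drive_tool([
  [0,0,0.8,0,0,0],
  [0,0,2,0,0,0],
  [0,0,4,0,0,0],
  [0,0,6,0,0,0],
  [0,0,8,0,0,0],
  [0,0,10,0,0,0],
  [-1,0,11.5,0,0,0],
  [-2,0,12,0,0,0],
])

```text
time_s: 19.98
tcp_pos: [0.5815, 0.0285, 0.2572]
eef_rot: [-90.2, -0.1, 85.8]
contact_force: [-0.2, 0.6, 1.2]
gripper_width: 0.0526
```

Call:
drive_tool([
  [-2,1.2,0,0,0,0],
  [-4,2.5,0,0,0,0],
  [-6,4,0,0,0,0],
  [-8,5.5,0,0,0,0],
  [-9.5,6.5,0,0,0,0],
  [-10,7,0,0,0,0],
  [-10,7,0,0,0,0],
  [-10,7,0,0,0,0],
])

```text
time_s: 20.65
tcp_pos: [0.4805, 0.0986, 0.2542]
eef_rot: [-90.0, -0.0, 85.9]
contact_force: [-0.2, -0.2, -0.8]
gripper_width: 0.0525
```

```bash
python3 - <<'E'
from h import *
st=r.get_state(); print(st["tcp_pos"],st["contact_force"])
im=imaging.capture("scene"); a=cv2.convertScaleAbs(cv2.resize(im[130:300,230:410],None,fx=2.2,fy=2.2,interpolation=cv2.INTER_CUBIC)[:,:,::-1],alpha=1.6)
im=imaging.capture("wrist"); cv2.imwrite("pics/w21.png",im[:,:,::-1]); b=im[0:374,0:400,::-1]
o=np.zeros((374,796,3),np.uint8);o[:,:396]=a;o[:,396:]=b
cv2.imwrite("pics/s21.png",o)
im=imaging.capture("top"); cv2.imwrite("pics/t21.png",im[:,:,::-1])
E
```

```text
[0.48049195 0.09858921 0.25423656] [-0.16870617 -0.22148009 -0.79280453]
```

View pics/s21.png

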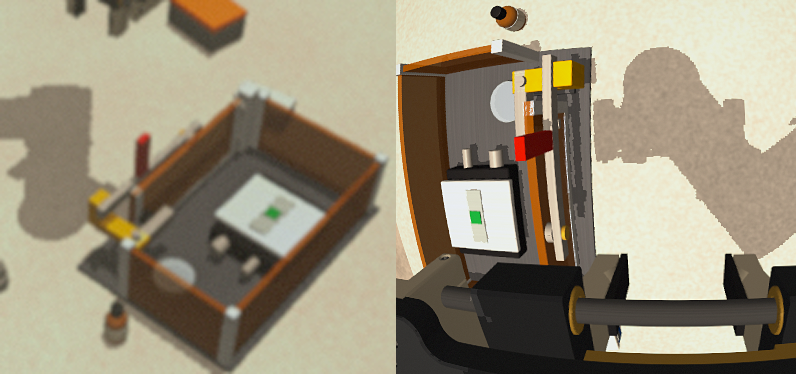

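View pics/t21.png

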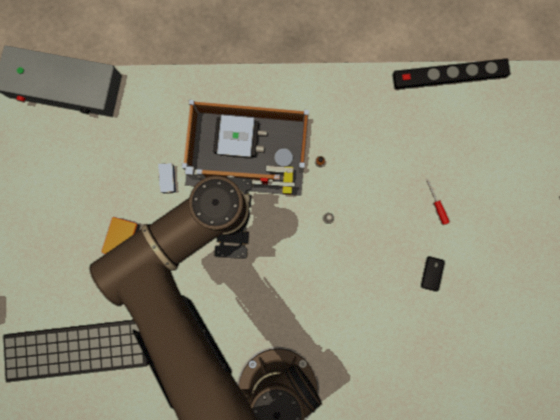

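The gate is shut with the bar crossing behind the nose (wrist ~(546,65)), and the other things sit at their original top-view positions. I zoom to check that the bar is fully down.

```bash
python3 - <<'E'
from h import *
im=cv2.imread("pics/w21.png"); cv2.imwrite("pics/w21z.png",cv2.resize(im[35:185,90:210],None,fx=3.9,fy=3.9,interpolation=cv2.INTER_CUBIC))
st=r.get_state(); p=np.load("g.npy"); H=gw(p[:3],[0,.13,0])[0][:2]+[-.0013,.0017]
a=np.radians(85.82-90); ux=np.array([np.cos(a),np.sin(a)]); uy=np.array([-np.sin(a),np.cos(a)])
for ph in(0,.05,.1):
    c,s=np.cos(ph),np.sin(ph); P=[]
    for d,h,o in((185,9,-23),(185,9,-13),(90,72,-23),(90,72,-13),(110,72,-23),(110,72,-13)):
        al=.1+(d*c-h*s)/1e3; z=.1+(d*s+h*c)/1e3; q=H-uy*al+ux*o/1e3; P.append([*q,z])
    print(ph,((wproj(st,P)-[90,35])*3.9).round(0).tolist())
E
```

```text
0 [[236.0, 68.0], [199.0, 73.0], [139.0, 483.0], [98.0, 486.0], [131.0, 387.0], [89.0, 390.0]]
0.05 [[221.0, 66.0], [184.0, 71.0], [131.0, 505.0], [90.0, 507.0], [120.0, 408.0], [79.0, 411.0]]
0.1 [[206.0, 65.0], [168.0, 70.0], [124.0, 528.0], [82.0, 530.0], [110.0, 431.0], [68.0, 434.0]]
```

View pics/w21z.png

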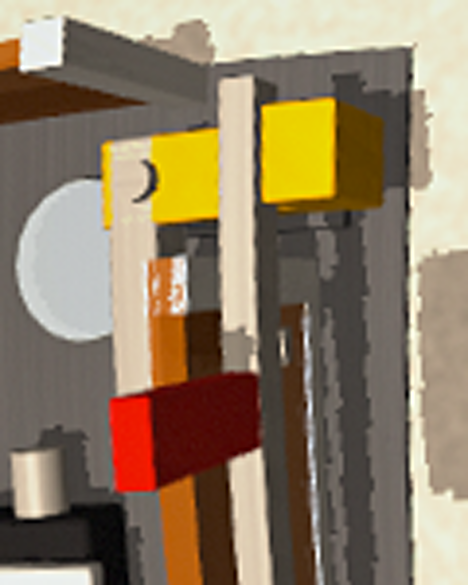

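Bar end and tab corners match the level (0 rad) prediction, with the same offset of about 18 px in the zoom (5 px in the camera image) at both. That confirms the bar is fully down behind the nose.

```bash
python3 - <<'E'
from plant import r
print(r.close_job(), r.get_state()["time_s"])
E
```

```text
the job is handed in; nothing more can be done
the job is handed in; nothing more can be done
```

The amber gate is shut and latched, and the job was handed in just after the 20.65 s mark. I lifted the bar by its red tab while the gate was ajar and swung the gate shut with the bar passing over the yellow nose. I then pressed the bumper, lowered the bar behind the nose, eased off and let go.

**Press force:** the peak push read at the tab was 17.3 N, which I work out as about 15 N on the bumper. Force was read only at the end of each move, so a short spike in between would not show.

**Last checks:**
- **Latch:** before I opened the gripper, the tab force fell to about 0 N and the tab did not move, so the nose was holding the gate. The bar stayed against the nose after release.
- **Bar fully down:** after I backed away, the bar end and the tab top both matched a level bar in the wrist picture. Both were off by the same amount (about 5 px), which I put down to a small error in my hinge position.
- **Other things:** by eye in the top view, the bystanders looked to be where they started. The arm hid the tip box partly, and I did not measure any of them.

No check failed. The one disagreement was in the catch's set: the first cameras suggested 4–6 mm farther than the middle, the close wrist view 1–4 mm. I settled it by feel against the bumper.

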